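# Turn the candy insert round in its flap box and shut the flap

### The job

The compartment insert has been put into the flap box back to front, so its carrying grip would foul the flap. Lift the insert clear out of the box, turn it half round, lower it (do not drop it) fully home in the box with its grip towards the low front end, and shut the flap so that the grip stands through the flap's window. Leave the bowl, the stacked trays, the pot lid and the hanging ladle where they are.

Things in the scene. Friction and masses are not known exactly. Their poses are not given: they have to be found in the camera images.
- box_seat (a point): centre of the inner floor of the ivory flap box, fixed on a slanted pine stand 188 x 150 mm; 90 mm above the shelf. z: square to the box floor, leaning 0.40 rad (23 deg) from vertical towards the low front end; x: up the slope to the hinge end; y: across. Inside 156 (x) x 128 (y) mm, walls 4 mm; the rim lies 46 mm above this point along z all round
- insert_mid (a point): loose red candy insert, 0.17 to 0.33 kg: open tray 152 (x) x 124 (y) mm at the rim, tapering to 146 x 118 at the underside; walls 42 high, partitions lower. Point: 42 mm above the middle of the underside. z is its up; gold grip and gold end wall are on its -x side. It starts home in the box but back to front (its x against the box's x); put right, its axes lie as those of box_seat
- insert_grip (a point): point in the insert's gold carrying grip, an upright tongue 14 mm thick (y of the insert) and 46 mm long (x), its top 84 mm above the insert's underside. The point is on its middle, 14 mm below its top, 20 mm from the tray's middle towards the insert's -x. Axes of the insert. The grip stands 38 mm above the box's rim when the insert is home
- insert_foot (a point): centre of the insert's underside (axes as for the insert); it lies on box_seat when the insert is home
- flap_hinge (a point): middle of the flap's hinge line at the high rear rim of the box, 82 mm up the slope (x) and 48 mm along z from box_seat; axes as for box_seat, the hinge line runs along y
- flap_lip (a point): middle of the flap's free edge, 170 mm from the hinge line. Flat panel 136 mm wide (y), 4 mm thick, gold front strip; x points from this edge to the hinge, z is the outer face (up when shut). Window 70 to 147 mm from the hinge, 44 mm wide, in its middle: the grip passes through it when the insert is the right way round; the wrong way round the grip holds the flap open
- flap (a joint): angle of the flap in rad: 0 shut flat on the rim, 1.57 square to the box's floor, end stop at 2.05 (then nearly upright in the room). The hinge is stiff: the flap stays where it is left and moves with about 1 to 2 N at its free edge. It starts between 1.25 and 1.95
- ladle (a joint): swing of the ladle on its hook in rad, 0 hanging straight; it swings freely
- ladle_cup (a point): middle of the cup (72 mm across, bottom 92 mm above the shelf) of an aluminium ladle 190 mm long, hanging straight down from the arm of a steel hook stand. x runs along that arm to the post: strap 36 mm, post (16 mm thick, 302 mm high, on a round 100 mm base) 106 mm towards +x. Leave it hanging
- bowl_mid (a point): ceramic bowl, 144 mm across the rim and 62 mm high, loose; the point is on its axis half-way up. Leave it alone
- trays_mid (a point): stack of nested red and gold candy trays, 170 (x) by 126 (y) by 59 mm high, loose; the point is 30 mm above its underside on the middle. Leave it alone
- potlid_mid (a point): round stainless pot lid lying flat, 150 mm across, with a black knob whose top is 40 mm above the shelf, loose; the point is on its axis 10 mm above the shelf. Leave it alone
Not all that is in view belongs to the job. What is shaped like the part that bears insert_mid but pink or turquoise is not meant.

How it is judged (in metres and radians):
On the way, in this order (a step that is already met when the one before it is completed fails the run):
1. the insert is lifted clear of the box: its underside is above the rim (z of insert_foot in the frame of box_seat above 0.048 m), for 0.1 s.
2. the insert is back in the box, turned half round and fully home (z of insert_foot in the frame of box_seat between -0.004 and 0.004 m and x of insert_grip in the frame of box_seat between -0.03 and -0.01 m and y of insert_grip in the frame of box_seat between -0.008 and 0.008 m and angle between the z axis of insert_foot and the z axis of box_seat, either way round below 0.06 rad), for 0.2 s.
At the end, for the whole second after the job is handed in: Insert home in the box (4 mm, 0.06 rad), turned round: grip 10 to 30 mm from the box middle towards the low front, within 8 mm of its centre line. Flap shut (0.06 rad) and still. Bowl, trays and pot lid within 25 mm, ladle cup within 40 mm, of where they were (all of step 2 and value of joint flap below 0.06 rad and velocity of joint flap between -0.05 and 0.05 rad/s and distance of each of bowl_mid, trays_mid, potlid_mid from where it was at the start of the episode below 0.025 m and distance of ladle_cup from where it was at the start of the episode below 0.04 m); the robot touches nothing.
It fails at once if the bowl, the stacked trays or the pot lid is shoved (25 mm or more) (distance of any of bowl_mid, trays_mid, potlid_mid from where it was at the start of the episode above 0.025 m).
It fails at once if the ladle is knocked swinging (its cup 40 mm or more from its place) (distance of ladle_cup from where it was at the start of the episode above 0.04 m).
It fails at once if the insert is dropped or flung (faster than 1.2 m/s) (linear speed of insert above 1.2 m/s).
It also fails if it takes over 72 s, if anything falls off the work surface, if the arm or the gripper's body presses on something with over 40 N, if the wrist force passes 120 N, or if a joint passes its speed limit or range.

### The arm

A 6-joint arm with a two-finger parallel gripper is mounted at the origin on the work surface. World frame = base frame: x ahead of the robot, y to its left, z up, the work surface at z = 0. Lengths are in m, angles in degrees, forces in N, time in s.
With the tool pointing down it reaches from about 0.4 to 0.825 m from the base axis. Payload 7 kg.
Tool frame: the origin (TCP) lies at the very end of the fingers, on their centre line; the grasp point (between the pads) lies r.grip_depth behind it (r.grip_depth is the distance from the TCP to the grasp point, in m); z points along the fingers, y is the direction in which the jaws open and shut (so a half turn about z gives the same grasp; the last joint's range is limited). The gripper opens to 88 mm and grips with 3 to 60 N. Pads are 19 mm wide; open, the fingers measure 130 mm over their backs; the gripper's body (78 mm by 193 mm) begins 47 mm behind the grasp point.
Start: joints at [-59.066, 20.546, 0.682, 0, -70.136, -16.507], TCP at [0.168, -0.654, 0.227] pointing down, gripper open.
Joint ranges: [-176.03, 176.03], [-82.01, 121.73], [-58.28, 71.71], [-173.87, 95.51], [-174.79, -0.11], [-173.66, 173.66]. Speed limits (degrees/s): [136.94, 136.94, 172.46, 180, 180, 180].

### API

Orientations are given as [roll, pitch, yaw] about the fixed x, y, z axes, in that order (R = Rz(yaw) Ry(pitch) Rx(roll)).
In Python, from plant import r gives the robot as it stands. The module is installed in compiled form; this text tells all that it offers.
- The arm moves only by the tool step_arm, never from a script. Its argument "increments" is a list of rows, each a list of 3 entries, a list of its own where there are three numbers: the shift along the tool's x, y, z in m, then the turn, a rotation vector about the tool's x, y, z in rad, then the closure, from 0 (fully open) to 1 (shut). In form: [[[x, y, z], [wx, wy, wz], grip], ...]. A call has 1 to 10 rows; each row is the pose to reach, as a shift and turn from the pose commanded when the call began, along the tool's axes at that moment; what a row does not reach only later rows make up. A row lasts 1/10 s, in which the tool goes at most 50 mm and 8.59 degrees, less where a joint would pass 70% of its speed; a pose out of reach is approached as far as the arm can. A call with a gripper value outside its range is refused whole. The fingers move at their own pace and stop on an object; "force" is the grip in N (left out, the last holds). Time passes only in rows, so rows that repeat a pose let the fingers close. It gives the time, the measured TCP pose, the force and the opening at its end, in the units of the state.
- r.get_state(): the state, without advancing time (a new reading comes with each control period).
- r.capture(name): name is "side" or "top" or "wrist"; returns a dict with "color" (384x512x3 uint8, red, green, blue), "intrinsics" (3x3 intrinsics, pixels), "k1" (the pictures are not rectified: a ray, as slopes to the right and down, at radius r is drawn at 1 + k1 r^2 times it, then the intrinsics apply), "rvec" (rotation vector, rad) and "tvec" (3), from world to camera coordinates, as OpenCV has them; the wrist camera has in their place "T_tool_cam" (4x4, takes a point from camera to tool coordinates, whose origin is the TCP and whose axes are the flange's). Camera axes: x right, y down, z forward; pixel columns grow to the right and rows downward; lengths in m; the calibration is good to about 2 mm. A picture is of the moment at which its call begins: read the wrist's pose just before it. There is no depth.
- r.close_job(): hands the job in, once; it reports no verdict.
The state is a dict: "time_s": time; "joints": joint angles; "qd": joint speeds; "joint_torque": joint torques, N m; "tcp_pos": TCP position; "eef_rot": TCP orientation; "contact_force": force on the tool from outside, world axes, zero at the start; "moment": the same for the moment, N m; "gripper_width": finger opening in m.
Only numpy, scipy, OpenCV 4.12 (cv2) and the standard library are available. Lean on these libraries where they do the work, as an engineer would, in place of code of your own. Each camera call takes 0.05 s, during which the arm holds its last target.

## Working session

There is one attempt and no reset: what is moved stays moved. The work goes in short steps, Python scripts to look and compute and a tool call to move; the robot and the scene stay as the last step left them, time stands still between calls to the robot, and variables do not carry over. Pictures are saved under pics/ and viewed, and the job is handed in when it is done.

Besides the shell and the picture viewer there is one more tool, called after "Emit:" as name(argument=value, ...) on one line, values as JSON. step_arm: Moves the arm, as the interface text tells. Its arguments: {"type":"object","properties":{"increments":{"type":"array","items":{"type":"array"}},"force":{"type":"number"}},"required":["increments"]}

```bash
mkdir -p pics; python3 - <<'E'
from plant import r
import cv2,pickle
s=r.get_state();print(s, r.grip_depth)
for n in("side","top","wrist"):
    c=r.capture(n);cv2.imwrite(f"pics/{n}0.png",c["color"][:,:,::-1]);pickle.dump(c,open(f"{n}0.pkl","wb"))
    print(n,{k:v for k,v in c.items() if k!="color"})
E
```

```text
{'time_s': 0.0, 'joints': array([-5.90653534e+01,  2.05900238e+01,  6.32765152e-01, -2.15375403e-02,
       -7.01360634e+01, -1.65058113e+01]), 'qd': array([ 0.00336686,  0.03022022, -0.02751143, -0.00864945, -0.01004326,
        0.00434468]), 'joint_torque': array([ 5.15685842e-04, -5.82707334e+01,  2.93053633e+01,  6.99657887e+00,
        6.85199499e-03, -1.77102997e-04]), 'tcp_pos': array([ 0.16803446, -0.65322838,  0.2256265 ]), 'eef_rot': array([ 1.79904771e+02, -7.10440014e-03, -1.65578493e+02]), 'contact_force': array([-1.11217141,  1.16464134, -0.14607322]), 'moment': array([-0.03219166, -0.05552068,  0.0028531 ]), 'gripper_width': 0.0877932134449486} 0.0188
side {'intrinsics': array([[416.699135  ,   0.        , 262.37364193],
       [  0.        , 416.699135  , 192.19619901],
       [  0.        ,   0.        ,   1.        ]]), 'k1': -0.07182398065956502, 'rvec': array([ 0.83350859, -2.42785497,  1.24787974]), 'tvec': array([0.4980869 , 0.32598932, 1.17883859])}
top {'intrinsics': array([[411.47183533,   0.        , 261.02654512],
       [  0.        , 411.47183533, 188.24666592],
       [  0.        ,   0.        ,   1.        ]]), 'k1': -0.14690946217018397, 'rvec': array([ 2.17833855, -2.22834647,  0.04943522]), 'tvec': array([0.10091162, 0.56356147, 1.47049199])}
wrist {'intrinsics': array([[327.32655493,   0.        , 253.02923526],
       [  0.        , 327.32655493, 194.3308676 ],
       [  0.        ,   0.        ,   1.        ]]), 'k1': -0.08623363751170748, 'T_tool_cam': array([[-6.11245167e-04, -9.50235750e-01, -3.11531131e-01,
         8.41492018e-02],
       [ 9.99998970e-01, -1.76315162e-04, -1.42426719e-03,
        -9.11525977e-04],
       [ 1.29846194e-03, -3.11531680e-01,  9.50234879e-01,
        -1.59311582e-01],
       [ 0.00000000e+00,  0.00000000e+00,  0.00000000e+00,
         1.00000000e+00]])}
```

View pics/side0.png

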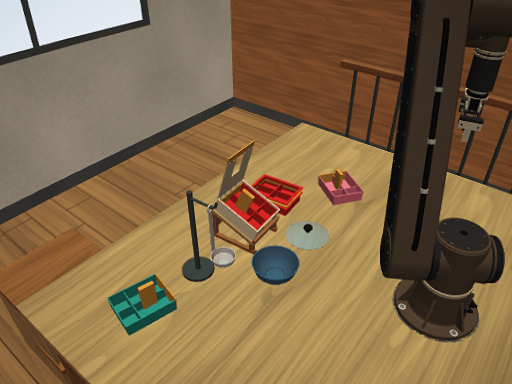

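View pics/top0.png

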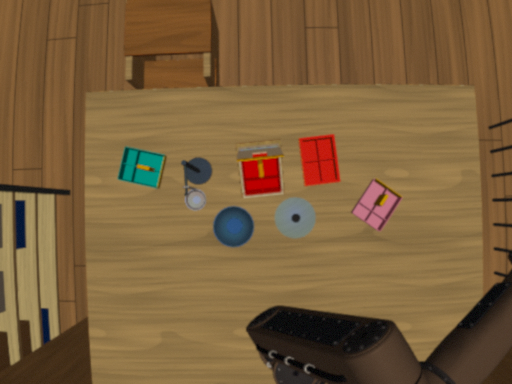

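View pics/wrist0.png

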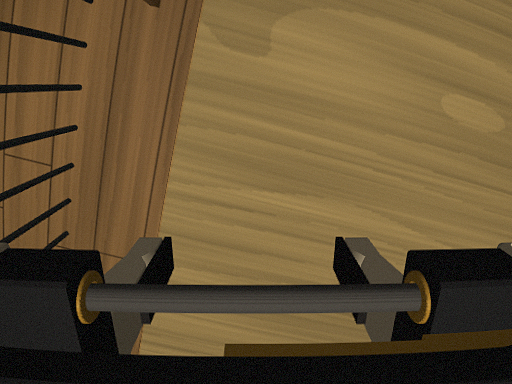

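The red insert with the gold grip is in the ivory box at about (262,172) in the top view and (247,208) in the side view. The turquoise one at (142,168), the pink one at (377,205) and the grip-less red trays at (320,160) are decoys or things to leave alone. I'll confirm this in enlarged crops.

```bash
python3 - <<'E'
import cv2
a=cv2.imread("pics/top0.png")[125:255,175:350];cv2.imwrite("pics/topc.png",cv2.resize(a,None,fx=4.5,fy=4.5,interpolation=cv2.INTER_CUBIC))
a=cv2.imread("pics/side0.png")[130:290,170:350];cv2.imwrite("pics/sidec.png",cv2.resize(a,None,fx=3.75,fy=3.75,interpolation=cv2.INTER_CUBIC))
E
```

```text
(no output)
```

View pics/topc.png

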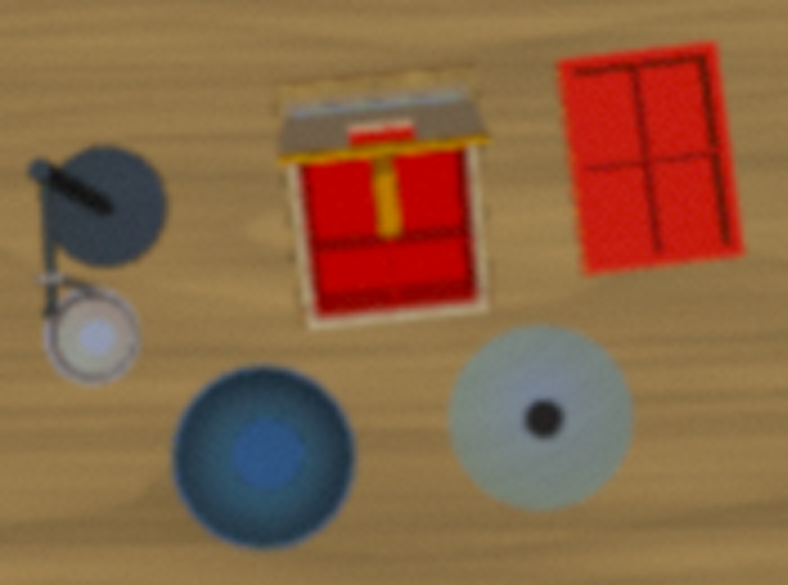

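View pics/sidec.png

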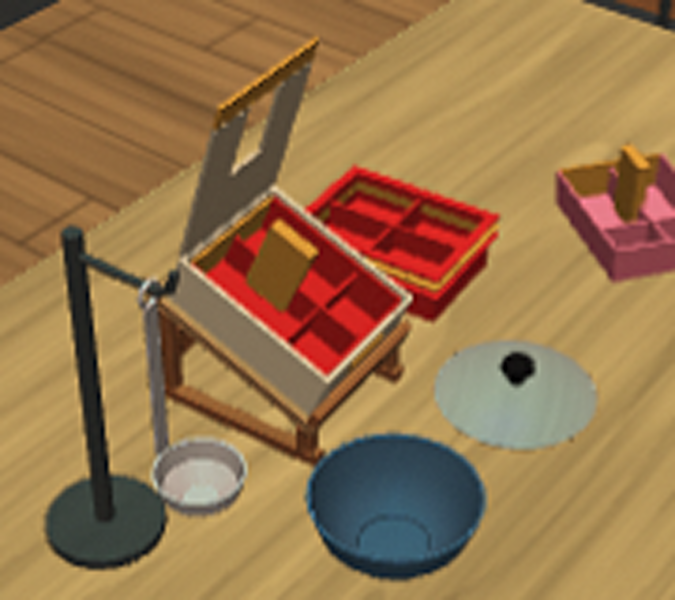

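```bash
cat > h.py <<'E'
import numpy as np,pickle,cv2
from scipy.spatial.transform import Rotation as R
from scipy.optimize import least_squares
def proj(c,P):
    P=np.atleast_2d(P);Rm=cv2.Rodrigues(c["rvec"])[0];q=P@Rm.T+c["tvec"]
    s=q[:,:2]/q[:,2:];r2=(s**2).sum(1,keepdims=True);s=s*(1+c["k1"]*r2)
    K=c["intrinsics"];return s*[K[0,0],K[1,1]]+K[:2,2]
def ray(c,uv):
    K=c["intrinsics"];d=(np.array(uv)-K[:2,2])/[K[0,0],K[1,1]];s=d.copy()
    for _ in range(20): s=d/(1+c["k1"]*(s@s))
    Rm=cv2.Rodrigues(c["rvec"])[0];return -Rm.T@c["tvec"],Rm.T@np.append(s,1)
def atz(c,uv,z):
    o,d=ray(c,uv);return o+d*(z-o[2])/d[2]
def boxR(yaw): return R.from_euler("z",yaw).as_matrix()@R.from_euler("y",-0.40).as_matrix()
E
cat > fit.py <<'E'
from h import *
T=pickle.load(open("top0.pkl","rb"));S=pickle.load(open("side0.pkl","rb"))
t=lambda u,v:(T,175+(u+.5)/4.5-.5,125+(v+.5)/4.5-.5); s=lambda u,v:(S,170+(u+.5)/3.75-.5,130+(v+.5)/3.75-.5)
obs=[((-.082,.068,.046),t(308,327)),((-.082,-.068,.046),t(488,309)),
((-.082,.068,.046),s(330,382)),((-.082,-.068,.046),s(411,299)),((.082,.068,.046),s(182,261)),
("L",.068,t(280,160)),("L",-.068,t(488,140)),("L",.068,s(217,110)),("L",-.068,s(318,39))]
def pts(p):
    M=boxR(p[2]);o=np.array([p[0],p[1],.09]);L=[]
    for k in obs:
        b=np.array(k[0]) if k[0]!="L" else np.array([.082-.17*np.cos(p[3]),k[1],.048+.17*np.sin(p[3])])
        L.append(o+M@b)
    return L
def f(p): return np.concatenate([proj(k[-1][0],q)[0]-k[-1][1:] for k,q in zip(obs,pts(p))])
g=atz(T,(262,172),.13);print(g)
q=least_squares(f,[g[0],g[1],0,1.6],loss="soft_l1");print(q.x);print(f(q.x).reshape(-1,2).round(1))
p=q.x;np.save("box.npy",p)
M=boxR(p[2]);o=np.array([p[0],p[1],.09])
# grip (reversed)
for x in(-.003,.043):
  for y in(-.007,.007):
    P=o+M@np.array([x,y,.084]);print("griptop",x,y,((proj(T,P)-[175,125])*4.5).round(),((proj(S,P)-[170,130])*3.75).round())
for n,c,uv,z in [("bowl",T,(234,226),.031),("lid",T,(296,218),.02),("trays",T,(320,160),.059),("ladlecup",T,(196,199),.11),("post",T,(183,163),.302),("base",T,(198,171),.0)]: print(n,atz(c,uv,z).round(3))
E
python3 fit.py
```

```text
[0.6147974  0.08425828 0.13      ]
[0.63108814 0.09156714 0.08456354 1.67859674]
[[-0.4  0.2]
 [-0.4 -0.1]
 [-0.1 -0.1]
 [ 0.9 -0.7]
 [-0.6 -0.6]
 [-1.2  0.4]
 [ 0.2 -0.2]
 [ 0.7 -0.6]
 [ 0.  -0.7]]
griptop -0.003 -0.007 [[396. 233.]] [[320. 248.]]
griptop -0.003 0.007 [[377. 235.]] [[311. 256.]]
griptop 0.043 -0.007 [[390. 172.]] [[278. 215.]]
griptop 0.043 0.007 [[370. 174.]] [[269. 222.]]
bowl [0.433 0.187 0.031]
lid [ 0.456 -0.034  0.02 ]
trays [ 0.658 -0.121  0.059]
ladlecup [0.53  0.308 0.11 ]
post [0.633 0.315 0.302]
base [0.634 0.316 0.   ]
```

```bash
cat >> h.py <<'E'
def toolR(p,turned=False):
    M=boxR(p[2]);return M@np.diag([1.,-1,-1]) if turned else M@np.diag([-1.,1,-1])
def b2w(p,b): return np.array([p[0],p[1],.09])+boxR(p[2])@np.array(b)
def w2b(p,w): return boxR(p[2]).T@(np.array(w)-[p[0],p[1],.09])
def state(r):
    s=r.get_state();return np.array(s["tcp_pos"]),R.from_euler("xyz",s["eef_rot"],degrees=True),s
def inc(r,p,b,Rt):
    P,Q,s=state(r);d=Q.as_matrix().T@(b2w(p,b)-P);w=(Q.inv()*R.from_matrix(Rt)).as_rotvec()
    print("shift",d.round(4),"rot",w.round(4),"deg",np.degrees(np.linalg.norm(w)).round(1),"t",s["time_s"],"tcp box",w2b(p,P).round(4),"j",s["joints"].round(0),"F",s["contact_force"].round(1))
E
python3 - <<'E'
from h import *;from plant import r
p=np.load("box.npy");inc(r,p,(.0,0,.185),toolR(p))
E
```

```text
shift [-0.5629  0.6182 -0.0339] rot [ 0.0346 -0.3993  0.1647] deg 24.8 t 0.15 tcp box [-0.43   -0.7032  0.3293] j [-59.  21.   1.  -0. -70. -17.] F [-0.1 -0.3  0.4]
```

Emit:
step_arm(increments=[[[-0.03,0.03,-0.03],[0,-0.02,0.01],0],[[-0.06,0.065,-0.05],[0.003,-0.05,0.02],0],[[-0.09,0.1,-0.05],[0.006,-0.08,0.03],0],[[-0.12,0.135,-0.05],[0.009,-0.1,0.04],0],[[-0.15,0.17,-0.05],[0.01,-0.12,0.05],0],[[-0.18,0.205,-0.05],[0.012,-0.14,0.06],0],[[-0.21,0.24,-0.05],[0.015,-0.16,0.07],0],[[-0.25,0.28,-0.05],[0.018,-0.2,0.08],0],[[-0.28,0.31,-0.05],[0.02,-0.22,0.09],0],[[-0.31,0.345,-0.05],[0.022,-0.25,0.1],0]])

```text
time_s: 1.15
tcp_pos: [0.3832, -0.2406, 0.2768]
eef_rot: [-179.5, 14.5, -171.3]
contact_force: [2.2, -0.9, 0.2]
gripper_width: 0.0875
```

```bash
cat > q.py <<'E'
import sys
from h import *;from plant import r
p=np.load("box.npy");inc(r,p,eval(sys.argv[1]),toolR(p,len(sys.argv)>2))
E
python3 q.py "(0,0,.185)"
```

```text
shift [-0.2122  0.2964  0.0689] rot [ 0.0122 -0.1471  0.0643] deg 9.2 t 1.15 tcp box [-0.1806 -0.3101  0.2792] j [-11. -10. -27.  -5. -60. -68.] F [ 2.2 -0.9  0.2]
```

Emit:
step_arm(increments=[[[-0.03,0.04,0],[0,-0.02,0.01],0],[[-0.06,0.08,0],[0.003,-0.05,0.02],0],[[-0.09,0.12,0],[0.006,-0.08,0.03],0],[[-0.12,0.16,0.01],[0.009,-0.1,0.04],0],[[-0.14,0.2,0.02],[0.01,-0.12,0.05],0],[[-0.16,0.23,0.03],[0.01,-0.13,0.055],0],[[-0.17,0.25,0.035],[0.01,-0.13,0.055],0],[[-0.17,0.25,0.035],[0.01,-0.13,0.055],0],[[-0.17,0.25,0.035],[0.01,-0.13,0.055],0]])

```text
time_s: 2.05
tcp_pos: [0.5161, 0.0312, 0.282]
eef_rot: [-179.9, 21.8, -174.4]
contact_force: [-0.3, -0.6, -0.6]
gripper_width: 0.0879
```

```bash
python3 q.py "(0.05,0,.185)"
```

```text
shift [-0.0868  0.0494  0.0369] rot [ 0.0024 -0.0201  0.0115] deg 1.3 t 2.05 tcp box [-0.0355 -0.0504  0.2235] j [  32.  -11.  -36.   14.  -46. -125.] F [-0.3 -0.6 -0.6]
```

Emit:
step_arm(increments=[[[-0.02,0.02,0.01],[0.001,-0.01,0.005],0],[[-0.04,0.035,0.02],[0.002,-0.02,0.01],0],[[-0.06,0.05,0.037],[0.002,-0.02,0.0115],0],[[-0.08,0.05,0.037],[0.002,-0.02,0.0115],0],[[-0.087,0.05,0.037],[0.002,-0.02,0.0115],0],[[-0.087,0.05,0.037],[0.002,-0.02,0.0115],0]])

```text
time_s: 2.65
tcp_pos: [0.6063, 0.0887, 0.2807]
eef_rot: [179.9, 23.0, -175.4]
contact_force: [0.8, 0.2, -0.4]
gripper_width: 0.0875
```

```bash
python3 q.py "(0.12,0,.185)"; cat > cap.py <<'E'
import sys
from plant import r
import cv2,pickle
n,tag=sys.argv[1:3]
import numpy as np
s=r.get_state();c=r.capture(n);c["tcp"]=s["tcp_pos"];c["rot"]=s["eef_rot"];pickle.dump(c,open(f"{n}{tag}.pkl","wb"))
a=c["color"][:,:,::-1]
if len(sys.argv)>3:
    x0,y0,x1,y1=map(int,sys.argv[3].split(","));f=float(sys.argv[4]);a=cv2.resize(a[y0:y1,x0:x1],None,fx=f,fy=f,interpolation=cv2.INTER_CUBIC)
cv2.imwrite(f"pics/{n}{tag}.png",a)
E
python3 cap.py side 1 150,90,350,250 4; python3 cap.py wrist 1
```

```text
shift [-0.0687  0.001   0.0004] rot [-0.0002  0.0012 -0.0031] deg 0.2 t 2.65 tcp box [ 0.0513 -0.0008  0.1853] j [  33.   -1.  -29.   16.  -43. -128.] F [ 0.8  0.2 -0.4]
```

View pics/side1.png

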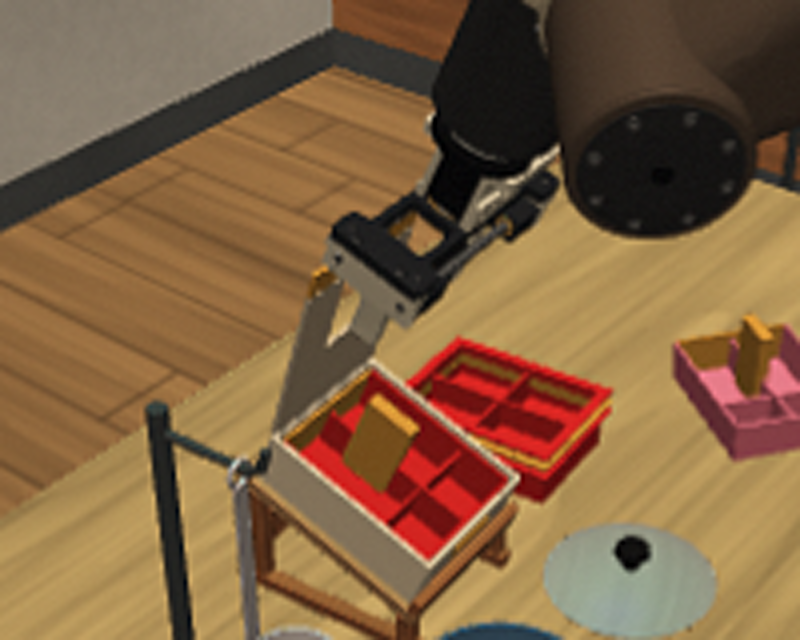

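View pics/wrist1.png

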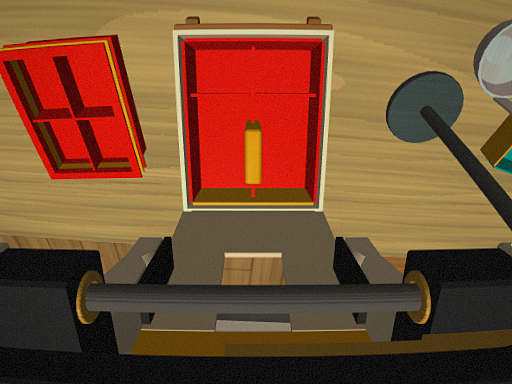

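```bash
python3 - <<'E'
import cv2
a=cv2.imread("pics/wrist1.png")[15:225,155:350];cv2.imwrite("pics/w1c.png",cv2.resize(a,None,fx=2.85*1.4,fy=2.85*1,interpolation=cv2.INTER_CUBIC))
E
```

```text
(no output)
```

View pics/w1c.png

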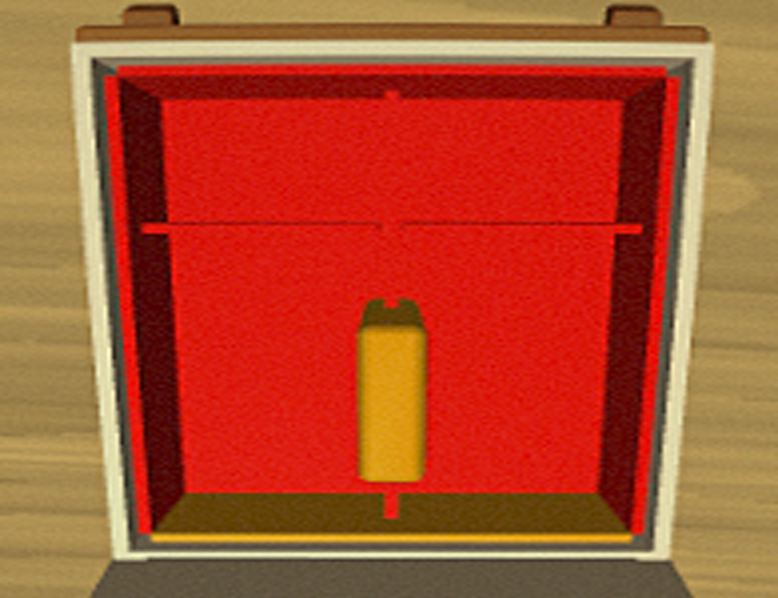

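Emit:
step_arm(increments=[[[-0.015,0,0],[0,0,0],0],[[-0.025,0,0],[0,0,0],0],[[-0.035,0,0],[0,0,0],0],[[-0.045,0,0],[0,0,0],0],[[-0.055,0,0],[0,0,0],0],[[-0.062,0,0],[0,0,0],0],[[-0.07,0,0],[0,0,0],0],[[-0.07,0,0],[0,0,0],0]])

```text
time_s: 3.55
tcp_pos: [0.6711, 0.0951, 0.3081]
eef_rot: [180.0, 23.0, -175.2]
contact_force: [0.3, -0.4, 0.4]
gripper_width: 0.0878
```

```bash
cat > fitw.py <<'E'
from h import *
def wcam(c):
    P=np.array(c["tcp"]);Q=R.from_euler("xyz",c["rot"],degrees=True).as_matrix()
    X=np.eye(4);X[:3,:3]=Q;X[:3,3]=P;X=X@c["T_tool_cam"];Rm=X[:3,:3].T
    return dict(intrinsics=c["intrinsics"],k1=c["k1"],rvec=cv2.Rodrigues(Rm)[0].ravel(),tvec=-Rm@X[:3,3])
E
cat > f2.py <<'E'
from fitw import *
c=wcam(pickle.load(open("wrist1.pkl","rb")))
px=lambda u,v:np.array([155+(u+.5)/3.99-.5,15+(v+.5)/2.85-.5])
obs=[((-.082,-.068,.046),px(72,43)),((-.082,.068,.046),px(714,43)),((.082,-.068,.046),px(113,559)),((.082,.068,.046),px(671,559))]
f=lambda q:np.concatenate([(proj(c,np.array([q[0],q[1],.09])+boxR(q[2])@np.array(b))[0]-u) for b,u in obs])
p=np.load("box.npy");print(f(p).reshape(-1,2).round(1))
q=least_squares(f,p[:3]);print(q.x,p[:3]);print(f(q.x).reshape(-1,2).round(2))
p2=np.array([*q.x,p[3]])
for b,u in [((-.003,0,.084),px(392,325)),((.043,0,.084),px(392,481)),((-.076,0,.042),px(392,70)),((.076,0,.042),px(392,537))]:
    # intersect ray with plane z=b[2] of box
    o,d=ray(c,u);ob=w2b(p2,o);db=boxR(p2[2]).T@d;print(b,(ob+db*(b[2]-ob[2])/db[2]).round(4))
np.save("boxw.npy",p2)
E
python3 f2.py; python3 q.py "(0.12,0,.185)";python3 cap.py side 2 150,90,350,250 4
```

```text
[[ 1.7 -0.7]
 [ 2.1 -1.1]
 [ 2.9  0.3]
 [ 1.9 -0. ]]
[0.63171732 0.08956041 0.08018995] [0.63108814 0.09156714 0.08456354]
[[-0.17 -0.4 ]
 [ 0.07 -0.25]
 [ 0.62  0.42]
 [-0.51  0.52]]
(-0.003, 0, 0.084) [-0.0024 -0.0001  0.084 ]
(0.043, 0, 0.084) [ 0.0425 -0.0001  0.084 ]
(-0.076, 0, 0.042) [-0.074  -0.0002  0.042 ]
(0.076, 0, 0.042) [ 0.0749 -0.0001  0.042 ]
shift [ 0.0019 -0.0002  0.0002] rot [ 0.0002  0.0016 -0.0014] deg 0.1 t 3.55 tcp box [0.1219 0.0002 0.1852] j [  30.    5.  -18.   13.  -47. -122.] F [ 0.3 -0.4  0.4]
```

View pics/side2.png

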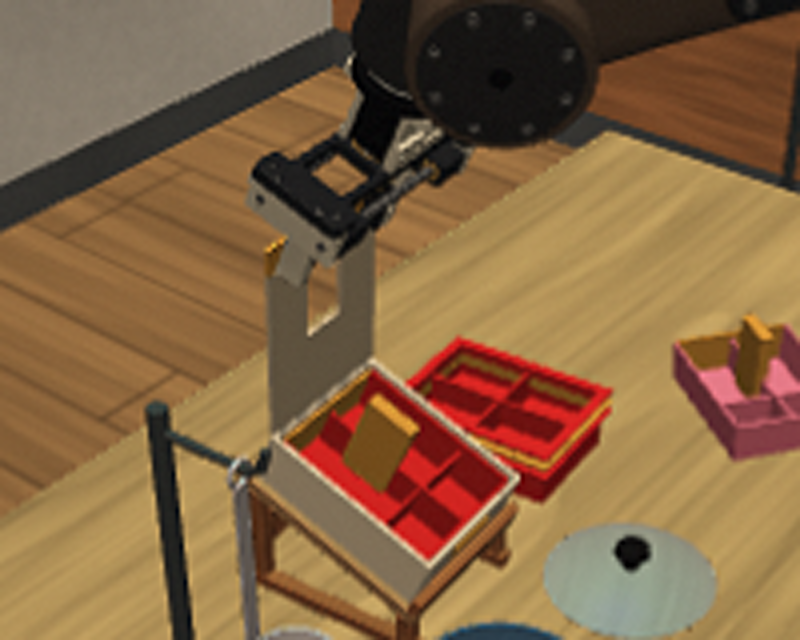

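The flap is now open to about 1.9 rad (its panel stands nearly vertical, lip at (275,255) in the crop). The wrist fit of the rim gives the box at (0.6317, 0.0896) and puts the insert's grip at x +20 mm in the box, as expected.

```bash
cp boxw.npy box.npy; python3 q.py "(0.02,0,.12)"
```

```text
shift [ 0.1011 -0.0022  0.0653] rot [0.002  0.0015 0.0025] deg 0.2 t 3.6 tcp box [0.121  0.0023 0.1854] j [  30.    5.  -18.   13.  -47. -122.] F [ 0.  -0.4 -0.3]
```

Emit:
step_arm(increments=[[[0.03,0,0],[0,0,0],0],[[0.06,0,0],[0,0,0],0],[[0.085,-0.002,0],[0.002,0.001,0.002],0],[[0.101,-0.002,0.02],[0.002,0.001,0.002],0],[[0.101,-0.002,0.045],[0.002,0.001,0.002],0],[[0.101,-0.002,0.065],[0.002,0.001,0.002],0],[[0.101,-0.002,0.065],[0.002,0.001,0.002],0],[[0.101,-0.002,0.065],[0.002,0.001,0.002],0]])

```text
time_s: 4.4
tcp_pos: [0.6028, 0.0872, 0.2088]
eef_rot: [-180.0, 22.9, -175.4]
contact_force: [0.3, 0.6, 1.1]
gripper_width: 0.0878
```

```bash
python3 q.py "(0.02,0,.0515)";python3 cap.py wrist 3
```

```text
shift [-0.0005  0.      0.0692] rot [-0.0005 -0.0002  0.0008] deg 0.1 t 4.4 tcp box [0.0195 0.     0.1207] j [  32.    2.  -37.   20.  -32. -133.] F [0.3 0.6 1.1]
```

View pics/wrist3.png

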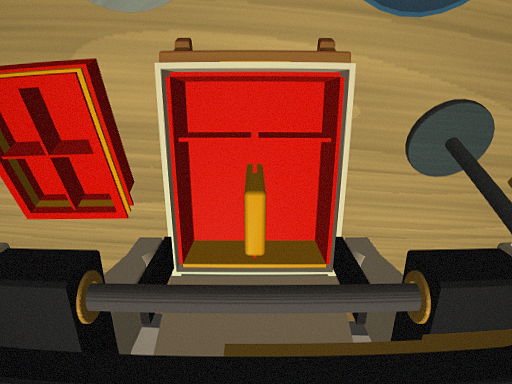

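Emit:
step_arm(increments=[[[0,0,0.02],[0,0,0],0.4],[[0,0,0.035],[0,0,0],0.4],[[0,0,0.05],[0,0,0],0.4],[[0,0,0.06],[0,0,0],0.4],[[0,0,0.068],[0,0,0],0.4],[[0,0,0.068],[0,0,0],0.4]], force=15)

```text
time_s: 5.05
tcp_pos: [0.6292, 0.0892, 0.1454]
eef_rot: [-180.0, 22.9, -175.4]
contact_force: [0.2, -0.7, -0.5]
gripper_width: 0.0532
```

```bash
python3 q.py "(0.02,0,.052)";python3 cap.py wrist 4;python3 cap.py side 4 150,90,350,250 4
```

```text
shift [-0.0007  0.0001  0.    ] rot [-0.0006 -0.0005  0.0006] deg 0.1 t 5.05 tcp box [ 0.0193 -0.0001  0.052 ] j [  30.    9.  -41.   27.  -21. -139.] F [ 0.2 -0.7 -0.5]
```

View pics/wrist4.png

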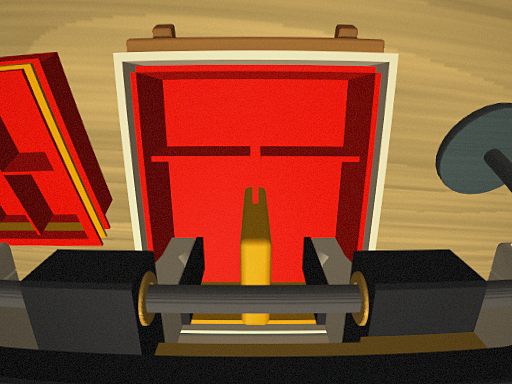

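View pics/side4.png

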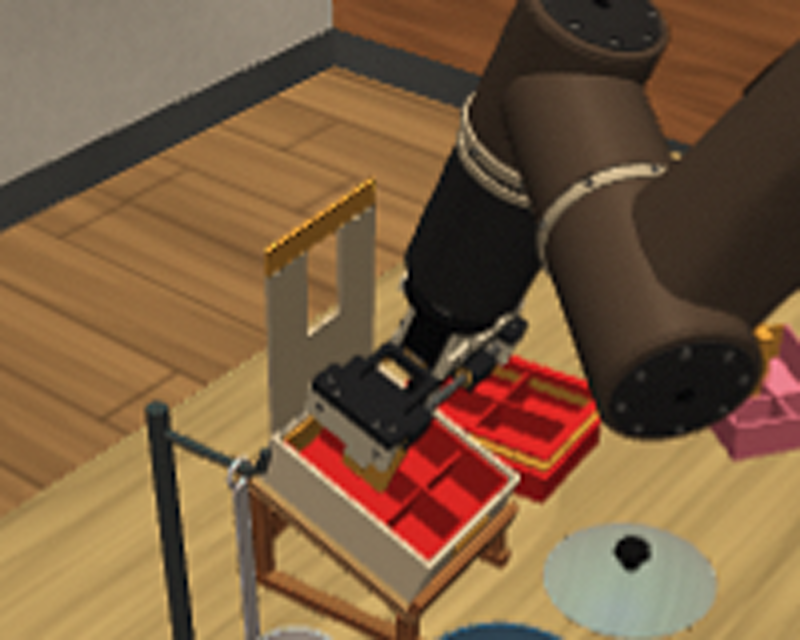

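Emit:
step_arm(increments=[[[-0.0005,0,0],[0,0,0],1],[[-0.0005,0,0],[0,0,0],1],[[-0.0005,0,0],[0,0,0],1],[[-0.0005,0,0],[0,0,0],1],[[-0.0005,0,0],[0,0,0],1],[[-0.0005,0,0],[0,0,0],1]], force=50)

```text
time_s: 5.75
tcp_pos: [0.6297, 0.0896, 0.1461]
eef_rot: [-180.0, 22.9, -175.4]
contact_force: [-1.4, 0.4, 0.4]
gripper_width: 0.0136
```

```bash
python3 q.py "(0.02,0,.172)"
```

```text
shift [-0.     -0.0002 -0.1195] rot [0.0001 0.0002 0.0006] deg 0.0 t 5.75 tcp box [0.02   0.0002 0.0525] j [  30.    9.  -41.   27.  -21. -139.] F [-1.4  0.4  0.4]
```

Gripped at 13.6 mm opening (the tongue is 14 mm). Next I lift slowly along the box normal.

Emit:
step_arm(increments=[[[0,0,-0.005],[0,0,0],1],[[0,0,-0.012],[0,0,0],1],[[0,0,-0.02],[0,0,0],1],[[0,0,-0.03],[0,0,0],1],[[0,0,-0.04],[0,0,0],1],[[0,0,-0.05],[0,0,0],1],[[0,0,-0.06],[0,0,0],1],[[0,0,-0.07],[0,0,0],1],[[0,0,-0.08],[0,0,0],1],[[0,0,-0.08],[0,0,0],1]])

```text
time_s: 6.75
tcp_pos: [0.5989, 0.0874, 0.2217]
eef_rot: [179.9, 23.1, -175.4]
contact_force: [-0.5, 1.0, -2.8]
gripper_width: 0.0132
```

```bash
python3 q.py "(-0.01,0,.30)";python3 cap.py wrist 5;python3 cap.py side 5 150,90,350,250 4
```

```text
shift [ 0.0306 -0.0003 -0.166 ] rot [0.0012 0.0025 0.0005] deg 0.2 t 6.75 tcp box [0.021  0.0005 0.1341] j [  33.    1.  -36.   19.  -34. -133.] F [-0.5  1.  -2.8]
```

View pics/wrist5.png

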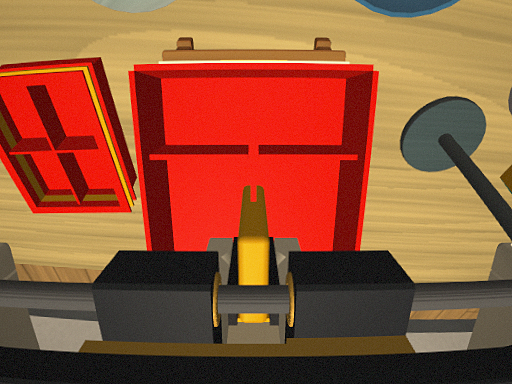

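View pics/side5.png

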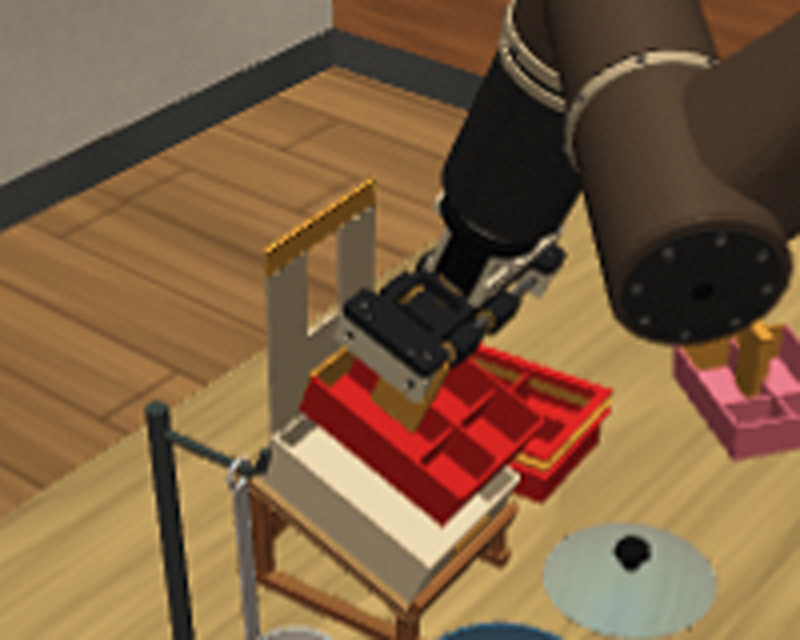

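Emit:
step_arm(increments=[[[0.002,0,-0.015],[0,0,0],1],[[0.006,0,-0.035],[0,0,0],1],[[0.01,0,-0.055],[0,0,0],1],[[0.014,0,-0.075],[0,0,0],1],[[0.018,0,-0.095],[0,0,0],1],[[0.022,0,-0.115],[0,0,0],1],[[0.026,0,-0.135],[0,0,0],1],[[0.03,0,-0.155],[0,0,0],1],[[0.03,0,-0.165],[0,0,0],1],[[0.03,0,-0.165],[0,0,0],1]])

```text
time_s: 7.85
tcp_pos: [0.5073, 0.08, 0.3611]
eef_rot: [179.9, 23.0, -175.4]
contact_force: [0.6, 0.5, -2.3]
gripper_width: 0.0134
```

```bash
python3 q.py "(-0.01,0,.30)" t
```

```text
shift [ 0.0006 -0.0005 -0.0017] rot [-3.000e-03  2.000e-03 -3.141e+00] deg 180.0 t 7.85 tcp box [-0.0094  0.0005  0.2983] j [  41.  -14.  -30.   16.  -56. -133.] F [ 0.6  0.5 -2.3]
```

Emit:
step_arm(increments=[[[0,0,0],[0,0,-0.05],1],[[0,0,0],[0,0,-0.15],1],[[0,0,0],[0,0,-0.25],1],[[0,0,0],[0,0,-0.35],1],[[0,0,0],[0,0,-0.45],1],[[0,0,0],[0,0,-0.55],1],[[0,0,0],[0,0,-0.65],1],[[0,0,0],[0,0,-0.75],1],[[0,0,0],[0,0,-0.85],1],[[0,0,0],[0,0,-0.95],1]])

```text
time_s: 8.85
tcp_pos: [0.5072, 0.0796, 0.3582]
eef_rot: [-161.0, 12.9, -118.6]
contact_force: [0.5, -0.6, -2.8]
gripper_width: 0.0139
```

```bash
python3 q.py "(-0.01,0,.30)" t
```

```text
shift [-0.0003 -0.0005 -0.0043] rot [ 0.003   0.     -2.1868] deg 125.3 t 8.85 tcp box [-0.0106  0.      0.2957] j [ 41. -14. -30.  16. -56. -78.] F [ 0.5 -0.6 -2.8]
```

Emit:
step_arm(increments=[[[0,0,0],[0,0,-0.1],1],[[0,0,0],[0,0,-0.2],1],[[0,0,0],[0,0,-0.3],1],[[0,0,0],[0,0,-0.4],1],[[0,0,0],[0,0,-0.5],1],[[0,0,0],[0,0,-0.6],1],[[0,0,0],[0,0,-0.7],1],[[0,0,0],[0,0,-0.8],1],[[0,0,0],[0,0,-0.9],1],[[0,0,0],[0,0,-1.0],1]])

```text
time_s: 9.85
tcp_pos: [0.5071, 0.0796, 0.3582]
eef_rot: [-158.7, -8.4, -65.0]
contact_force: [-0.5, 0.2, -2.7]
gripper_width: 0.0138
```

Emit:
step_arm(increments=[[[0,0,0],[0,0,-0.1],1],[[0,0,0],[0,0,-0.2],1],[[0,0,0],[0,0,-0.3],1],[[0,0,0],[0,0,-0.4],1],[[0,0,0],[0,0,-0.5],1],[[0,0,0],[0,0,-0.6],1],[[0,0,0],[0,0,-0.7],1],[[0,0,0],[0,0,-0.8],1],[[0,0,0],[0,0,-0.9],1],[[0,0,0],[0,0,-0.98],1]])

```text
time_s: 10.85
tcp_pos: [0.5071, 0.0796, 0.3582]
eef_rot: [-175.1, -22.3, -8.2]
contact_force: [-0.1, 0.6, -2.6]
gripper_width: 0.014
```

```bash
python3 q.py "(-0.02,0,.30)" t;python3 cap.py side 6 150,90,350,250 4; python3 cap.py wrist 6
```

```text
shift [-0.0091  0.0019 -0.0043] rot [ 0.0014  0.0022 -0.2069] deg 11.9 t 10.85 tcp box [-0.0107  0.      0.2957] j [ 41. -14. -30.  16. -56.  35.] F [-0.1  0.6 -2.6]
```

View pics/side6.png

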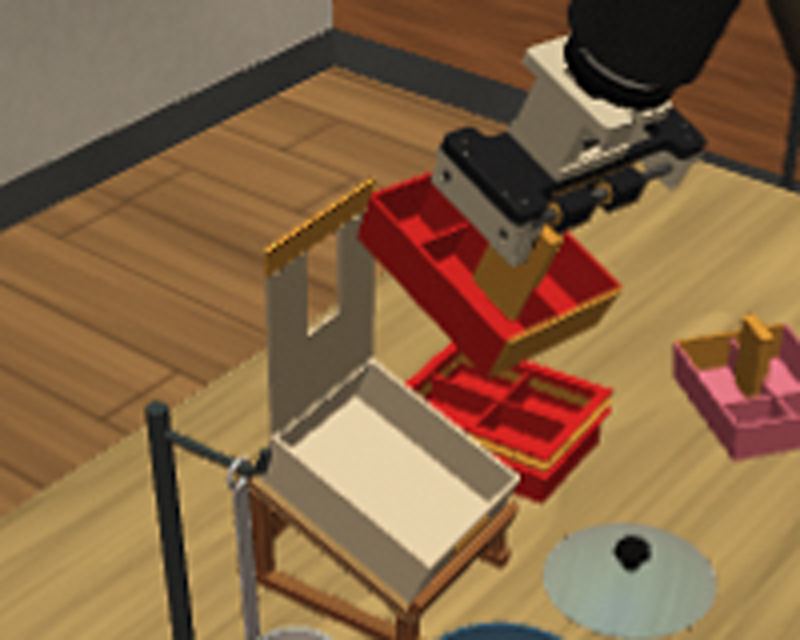

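View pics/wrist6.png

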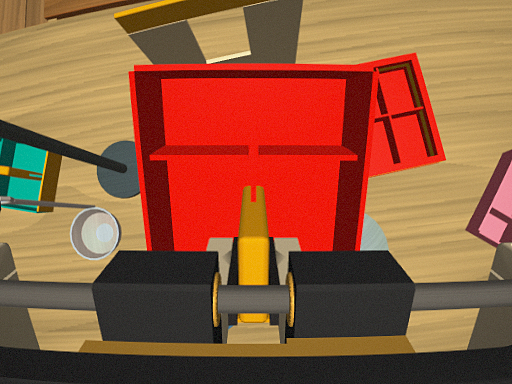

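Emit:
step_arm(increments=[[[-0.003,0,0],[0,0,-0.07],1],[[-0.006,0.001,0],[0,0,-0.14],1],[[-0.009,0.002,0.0],[0.0014,0.002,-0.207],1],[[-0.009,0.002,0.02],[0.0014,0.002,-0.207],1],[[-0.009,0.002,0.045],[0.0014,0.002,-0.207],1],[[-0.009,0.002,0.075],[0.0014,0.002,-0.207],1],[[-0.009,0.002,0.105],[0.0014,0.002,-0.207],1],[[-0.009,0.002,0.13],[0.0014,0.002,-0.207],1],[[-0.009,0.002,0.14],[0.0014,0.002,-0.207],1],[[-0.009,0.002,0.14],[0.0014,0.002,-0.207],1]])

```text
time_s: 11.95
tcp_pos: [0.5525, 0.0825, 0.2254]
eef_rot: [-179.9, -22.8, 4.3]
contact_force: [0.0, -0.1, -2.5]
gripper_width: 0.0139
```

```bash
python3 q.py "(-0.02,0,.108)" t;python3 cap.py side 7 190,130,310,226 6.6; python3 cap.py wrist 7
```

```text
shift [ 0.0006 -0.0008  0.0476] rot [ 0.0012  0.0014 -0.0051] deg 0.3 t 11.95 tcp box [-0.0205 -0.0007  0.1556] j [ 36.  -4. -41.  21. -35.  43.] F [ 0.  -0.1 -2.5]
```

View pics/side7.png

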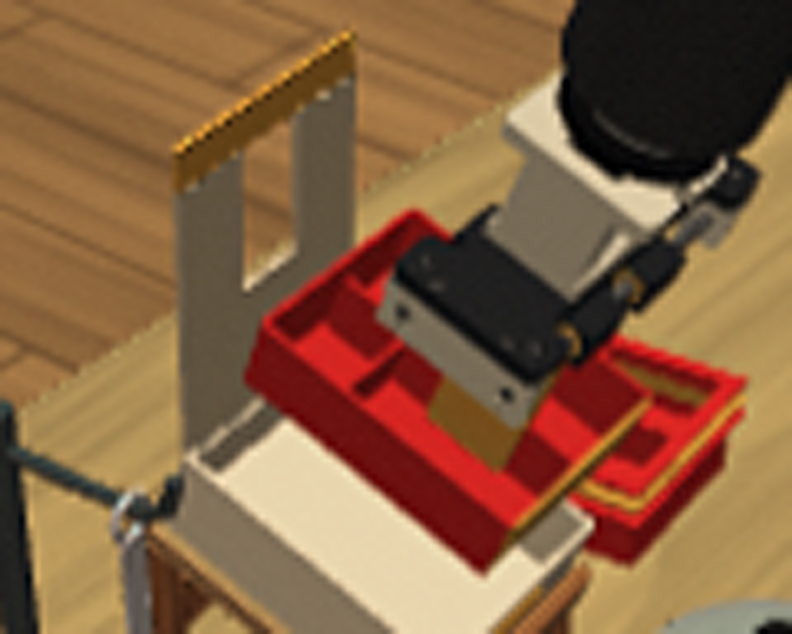

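View pics/wrist7.png

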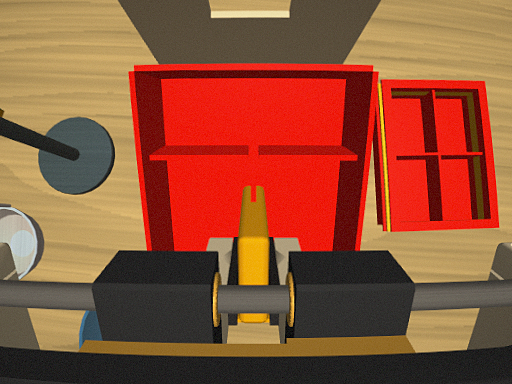

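Emit:
step_arm(increments=[[[0.0006,-0.0008,0.015],[0.001,0.001,-0.005],1],[[0.0006,-0.0008,0.03],[0.001,0.001,-0.005],1],[[0.0006,-0.0008,0.04],[0.001,0.001,-0.005],1],[[0.0006,-0.0008,0.046],[0.001,0.001,-0.005],1],[[0.0006,-0.0008,0.046],[0.001,0.001,-0.005],1],[[0.0006,-0.0008,0.046],[0.001,0.001,-0.005],1]])

```text
time_s: 12.65
tcp_pos: [0.5715, 0.0857, 0.1861]
eef_rot: [-179.9, -23.1, 4.6]
contact_force: [-0.1, -1.1, -2.3]
gripper_width: 0.0138
```

```bash
python3 q.py "(-0.02,0,.054)" t;python3 cap.py side 8 190,150,310,246 6.6;python3 cap.py wrist 8
```

```text
shift [-0.0021  0.0011  0.0579] rot [-0.0023 -0.0039  0.0009] deg 0.3 t 12.65 tcp box [-0.0181  0.0009  0.112 ] j [ 34.   1. -44.  24. -27.  41.] F [-0.1 -1.1 -2.3]
```

View pics/side8.png

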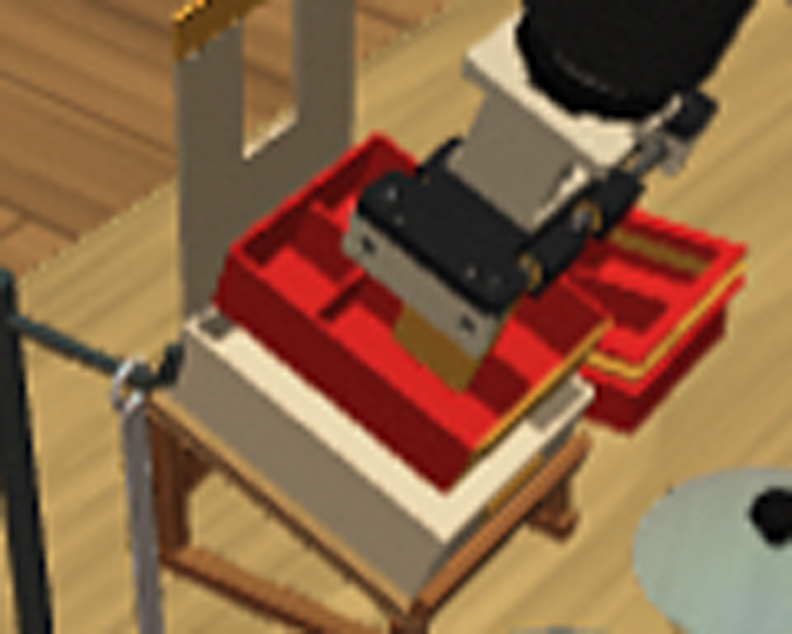

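View pics/wrist8.png

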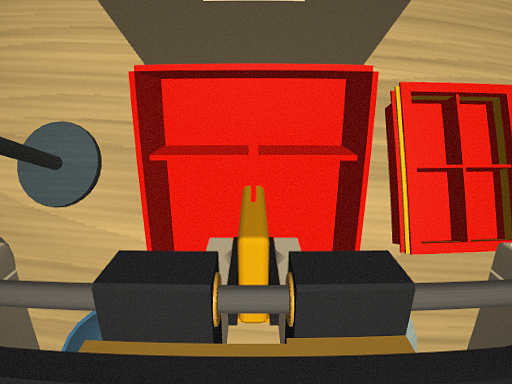

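```bash
cat > avg.py <<'E'
import sys
from h import *;from plant import r
p=np.load("box.npy");A=[];W=[];F=[]
tgt=eval(sys.argv[1]);Rt=toolR(p,len(sys.argv)>2)
for i in range(6):
    P,Q,s=state(r);A.append(w2b(p,P));W.append((Q.inv()*R.from_matrix(Rt)).as_rotvec());F.append(s["contact_force"]);r.capture("side")
A=np.array(A);print("box",A.mean(0).round(4),"sd",A.std(0).round(4),"rot",np.mean(W,0).round(4),"sd",np.std(W,0).round(4),"F",np.mean(F,0).round(1))
D=np.diag([1,-1,-1]) if len(sys.argv)>2 else np.diag([-1,1,-1]);print("shift",D@(np.array(tgt)-A.mean(0)).round(4),"w",s["gripper_width"],"t",s["time_s"])
E
python3 avg.py "(-.02,0,.054)" t
```

```text
box [-0.0182  0.001   0.1119] sd [0.0001 0.     0.0001] rot [-0.0025 -0.004   0.0009] sd [0.0001 0.0002 0.0001] F [ 0.3  0.3 -2.5]
shift [-0.0018  0.001   0.0579] w 0.013815722256826361 t 13.0
```

Emit:
step_arm(increments=[[[-0.0018,0.001,0.004],[-0.0025,-0.004,0.001],1],[[-0.0018,0.001,0.01],[-0.0025,-0.004,0.001],1],[[-0.0018,0.001,0.015],[-0.0025,-0.004,0.001],1],[[-0.0018,0.001,0.018],[-0.0025,-0.004,0.001],1],[[-0.0018,0.001,0.018],[-0.0025,-0.004,0.001],1],[[-0.0018,0.001,0.018],[-0.0025,-0.004,0.001],1],[[-0.0018,0.001,0.018],[-0.0025,-0.004,0.001],1]])

```text
time_s: 13.75
tcp_pos: [0.5769, 0.0851, 0.1683]
eef_rot: [180.0, -22.9, 4.6]
contact_force: [0.5, 0.6, -2.8]
gripper_width: 0.0138
```

```bash
python3 avg.py "(-.02,0,.054)" t;python3 cap.py side 9 190,150,310,246 6.6;python3 cap.py top 9 225,130,305,206 8
```

```text
box [-0.0201 -0.      0.0936] sd [0. 0. 0.] rot [ 0.0002  0.0005 -0.    ] sd [0.     0.0001 0.    ] F [ 0.1  0.4 -2.8]
shift [0.0001 0.     0.0396] w 0.013429480630630184 t 14.0
```

View pics/side9.png

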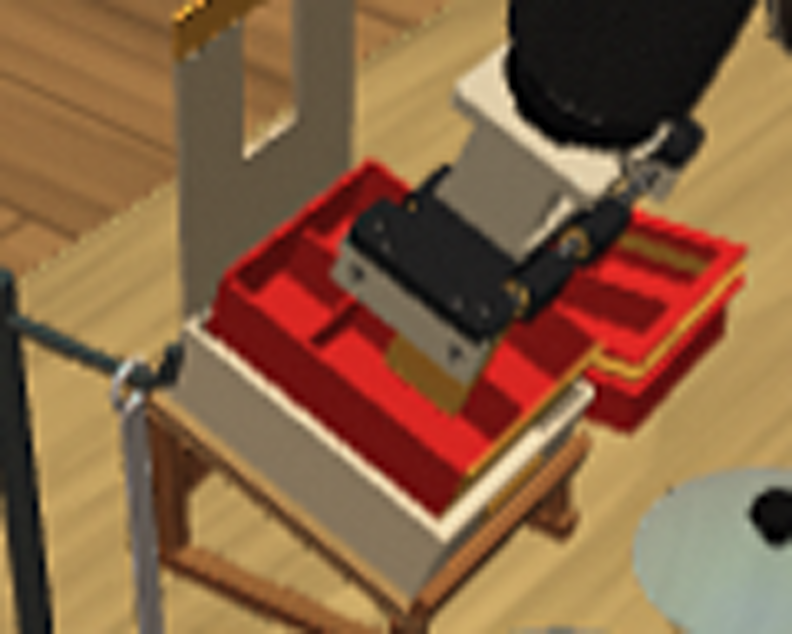

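View pics/top9.png

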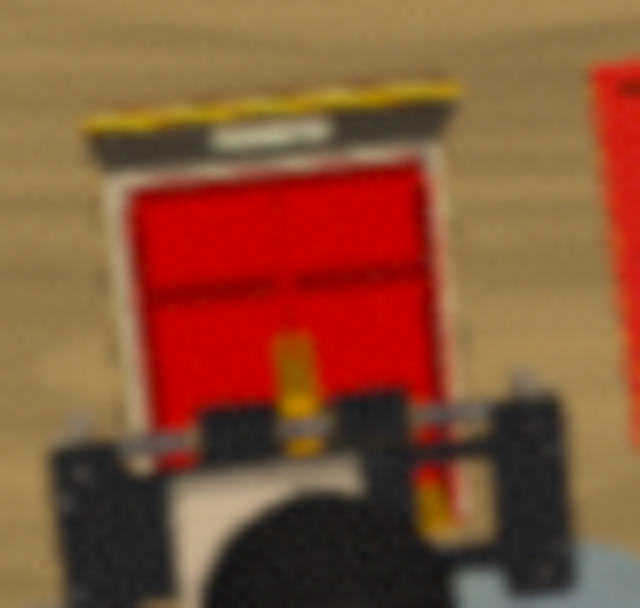

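Emit:
step_arm(increments=[[[0,0,0.003],[0,0,0],1],[[0,0,0.006],[0,0,0],1],[[0,0,0.009],[0,0,0],1],[[0,0,0.012],[0,0,0],1],[[0,0,0.015],[0,0,0],1],[[0,0,0.018],[0,0,0],1],[[0,0,0.021],[0,0,0],1],[[0,0,0.024],[0,0,0],1],[[0,0,0.024],[0,0,0],1]])

```text
time_s: 15.05
tcp_pos: [0.586, 0.0856, 0.1454]
eef_rot: [180.0, -22.8, 4.6]
contact_force: [-0.0, 0.3, -2.7]
gripper_width: 0.0137
```

```bash
python3 avg.py "(-.02,0,.054)" t
```

```text
box [-0.0204 -0.0002  0.0693] sd [0.0002 0.0001 0.0002] rot [0.0005 0.001  0.    ] sd [0.0002 0.0004 0.0001] F [-0.1  0.2 -2.8]
shift [ 0.0004 -0.0002  0.0153] w 0.013910964270289544 t 15.3
```

No contact so far. I continue down to about 1.5 mm above home, slowly.

Emit:
step_arm(increments=[[[0.0002,0,0.003],[0,0,0],1],[[0.0002,0,0.006],[0,0,0],1],[[0.0002,0,0.009],[0,0,0],1],[[0.0002,0,0.011],[0,0,0],1],[[0.0002,0,0.013],[0,0,0],1],[[0.0002,0,0.014],[0,0,0],1],[[0.0002,0,0.015],[0,0,0],1],[[0.0002,0,0.015],[0,0,0],1]])

```text
time_s: 16.15
tcp_pos: [0.5921, 0.0862, 0.1321]
eef_rot: [180.0, -22.9, 4.6]
contact_force: [-0.1, -0.1, -3.2]
gripper_width: 0.014
```

```bash
python3 avg.py "(-.02,0,.0525)" t
```

```text
box [-0.0201 -0.0001  0.0544] sd [0.0001 0.     0.0001] rot [ 0.0003  0.0008 -0.    ] sd [0.0001 0.0001 0.    ] F [-0.2 -0.  -2.7]
shift [ 0.0001 -0.0001  0.0019] w 0.013921406598509961 t 16.4
```

Emit:
step_arm(increments=[[[0,0,0.0005],[0,0,0],1],[[0,0,0.001],[0,0,0],1],[[0,0,0.0015],[0,0,0],1],[[0,0,0.002],[0,0,0],1],[[0,0,0.0025],[0,0,0],1],[[0,0,0.0025],[0,0,0],1],[[0,0,0.0025],[0,0,0],1]])

```text
time_s: 17.15
tcp_pos: [0.5929, 0.0863, 0.1305]
eef_rot: [180.0, -22.9, 4.6]
contact_force: [-8.3, 1.3, 5.7]
gripper_width: 0.0137
```

```bash
python3 avg.py "(-.02,0,.0525)" t
```

```text
box [-0.0202 -0.0001  0.0524] sd [0. 0. 0.] rot [0.0003 0.0002 0.0001] sd [0. 0. 0.] F [-7.9  0.6  5.6]
shift [ 0.0002 -0.0001 -0.0001] w 0.013920688248392142 t 17.4
```

Emit:
step_arm(increments=[[[0,0,0.0015],[0,0,0],0.75],[[0,0,0.0015],[0,0,0],0.6],[[0,0,0.001],[0,0,0],0.5],[[0,0,0],[0,0,0],0.5],[[0,0,-0.005],[0,0,0],0.5],[[0,0,-0.02],[0,0,0],0.5],[[0,0,-0.045],[0,0,0],0.4],[[0,0,-0.075],[0,0,0],0.2],[[0,0,-0.105],[0,0,0],0],[[0,0,-0.12],[0,0,0],0]], force=10)

```text
time_s: 18.45
tcp_pos: [0.5464, 0.0835, 0.2437]
eef_rot: [-179.9, -23.0, 4.6]
contact_force: [0.4, -0.3, 0.5]
gripper_width: 0.0704
```

```bash
python3 q.py "(-.02,0,.22)" t;python3 cap.py side 10 190,150,310,246 6.6;python3 cap.py wrist 10
```

```text
shift [-0.001   0.0007 -0.0452] rot [-0.0024 -0.002   0.    ] deg 0.2 t 18.45 tcp box [-0.0189  0.0008  0.1748] j [ 37.  -5. -40.  20. -38.  44.] F [ 0.4 -0.3  0.5]
```

View pics/side10.png

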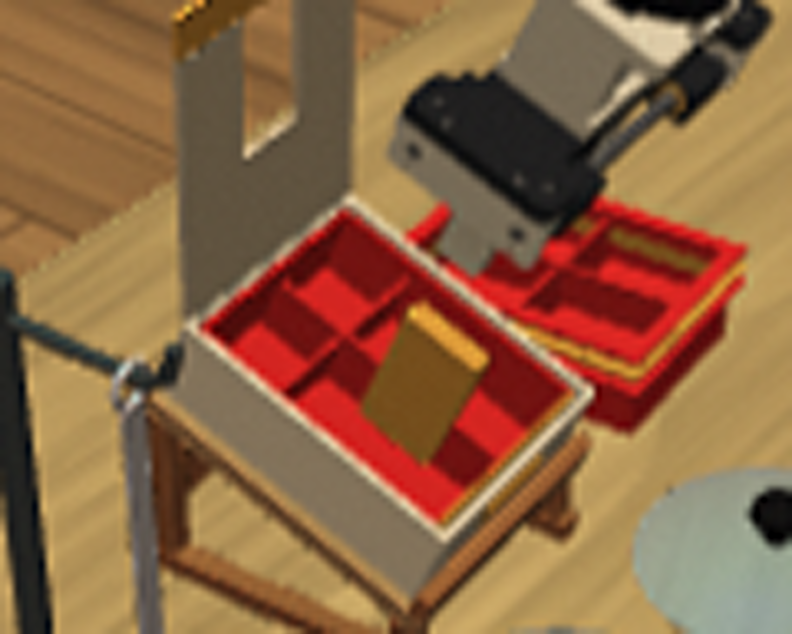

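View pics/wrist10.png

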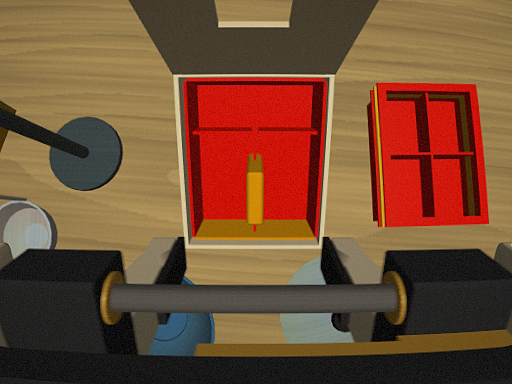

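The insert sits home and turned round, with its grip on the front side (about (425,385) in the side crop) and even gaps to the walls. Now I go over the flap's lip and behind it.

Emit:
step_arm(increments=[[[0,0,-0.03],[0,0,0],0],[[0.01,0,-0.07],[0,0,0],0],[[0.03,0,-0.08],[0,0,0],0],[[0.06,0,-0.08],[0,0,0],0],[[0.09,0,-0.08],[0,0,0],0],[[0.12,0,-0.08],[0,0,0],0],[[0.15,0,-0.08],[0,0,0],0],[[0.18,0,-0.08],[0,0,0],0],[[0.195,0,-0.08],[0,0,0],0],[[0.195,0,-0.08],[0,0,0],0]])

```text
time_s: 19.55
tcp_pos: [0.6963, 0.0949, 0.3885]
eef_rot: [180.0, -22.8, 4.6]
contact_force: [-0.3, 0.1, -0.2]
gripper_width: 0.0874
```

```bash
python3 q.py "(.172,0,.185)" t;python3 cap.py side 11 150,90,350,250 4;
```

```text
shift [-0.0037  0.0001  0.0647] rot [ 0.0009  0.0027 -0.0003] deg 0.2 t 19.55 tcp box [1.759e-01 2.000e-04 2.497e-01] j [ 28.   6.  -6.  11. -58.  62.] F [-0.3  0.1 -0.2]
```

View pics/side11.png

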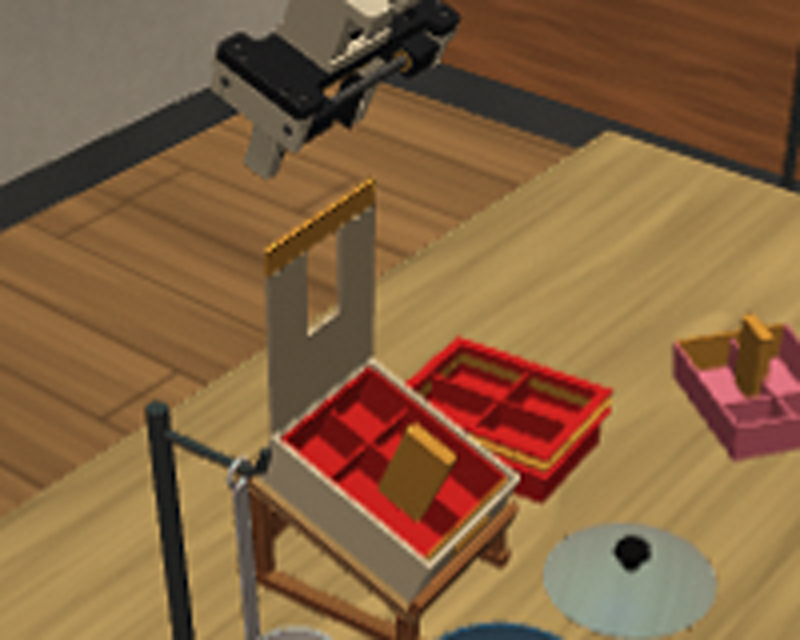

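```bash
python3 - <<'E'
from h import *
p=np.load("box.npy");S=pickle.load(open("side11.pkl","rb"))
for a in(1.8,1.85,1.9,1.95,2.0,2.05):
    print(a,[((proj(S,b2w(p,(.082-.17*np.cos(a),y,.048+.17*np.sin(a))))[0]-[150,90])*4).round() for y in(.068,-.068)], .082-.17*np.cos(a))
E
```

```text
1.8 [array([291., 258.]), array([398., 184.])] 0.12062435609782482
1.85 [array([282., 253.]), array([389., 180.])] 0.1288503419601672
1.9 [array([273., 249.]), array([380., 176.])] 0.13695922636679558
1.95 [array([263., 245.]), array([371., 173.])] 0.14493074132971878
2.0 [array([254., 242.]), array([362., 170.])] 0.1527449622130142
2.05 [array([245., 239.]), array([354., 168.])] 0.16038235753404118
```

Emit:
step_arm(increments=[[[0,0,0.02],[0,0,0],0],[[0,0,0.04],[0,0,0],0],[[0,0,0.06],[0,0,0],0],[[0,0,0.065],[0,0,0],0],[[-0.01,0,0.065],[0,0,0],0],[[-0.02,0,0.065],[0,0,0],0],[[-0.03,0,0.065],[0,0,0],0],[[-0.04,0,0.065],[0,0,0],0],[[-0.05,0,0.062],[0,0,0],0],[[-0.06,0,0.06],[0,0,0],0]])

```text
time_s: 20.6
tcp_pos: [0.6617, 0.0919, 0.3117]
eef_rot: [180.0, -22.9, 4.6]
contact_force: [0.6, -0.2, 0.7]
gripper_width: 0.0873
```

```bash
python3 q.py "(.172,0,.185)" t;python3 cap.py side 12 150,90,350,250 4;
```

```text
shift [ 0.0579 -0.      0.0074] rot [0.0001 0.0004 0.    ] deg 0.0 t 20.6 tcp box [ 0.1141 -0.      0.1924] j [ 30.   4. -19.  13. -47.  58.] F [ 0.6 -0.2  0.7]
```

View pics/side12.png

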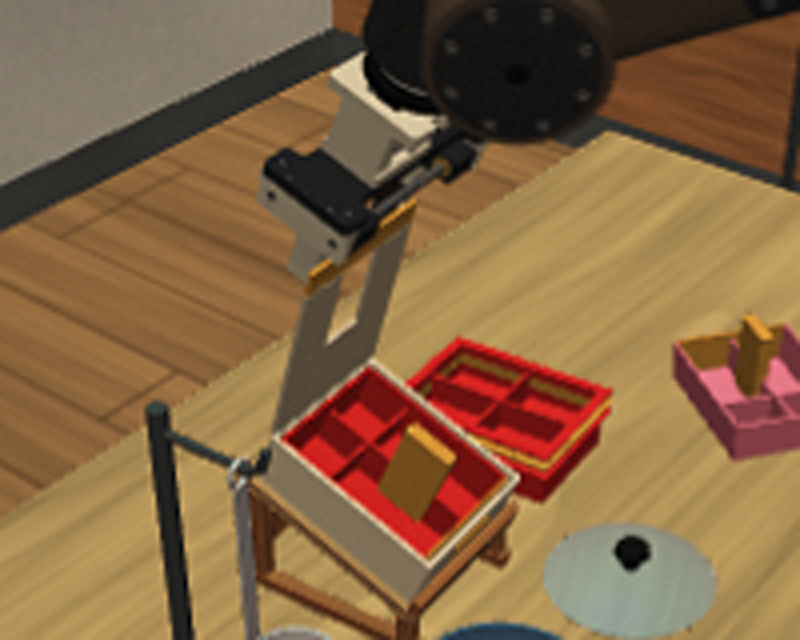

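Emit:
step_arm(increments=[[[-0.009,0,0.002],[0,0,0],0],[[-0.018,0,0.004],[0,0,0],0],[[-0.03,0,0.004],[0,0,0],0],[[-0.042,0,0.005],[0,0,0],0],[[-0.055,0,0.008],[0,0,0],0],[[-0.066,0,0.012],[0,0,0],0],[[-0.077,0,0.016],[0,0,0],0],[[-0.088,0,0.021],[0,0,0],0],[[-0.088,0,0.021],[0,0,0],0]])

```text
time_s: 21.55
tcp_pos: [0.5884, 0.0855, 0.2561]
eef_rot: [179.9, -22.7, 4.6]
contact_force: [0.6, -0.3, -0.4]
gripper_width: 0.0874
```

```bash
python3 q.py "(-.0025,0,.151)" t;python3 cap.py side 13 150,90,350,250 4;
```

```text
shift [-0.027  -0.0006  0.019 ] rot [0.0012 0.0034 0.0002] deg 0.2 t 21.55 tcp box [ 0.0246 -0.0006  0.1699] j [ 34.  -1. -33.  17. -39.  49.] F [ 0.6 -0.3 -0.4]
```

View pics/side13.png

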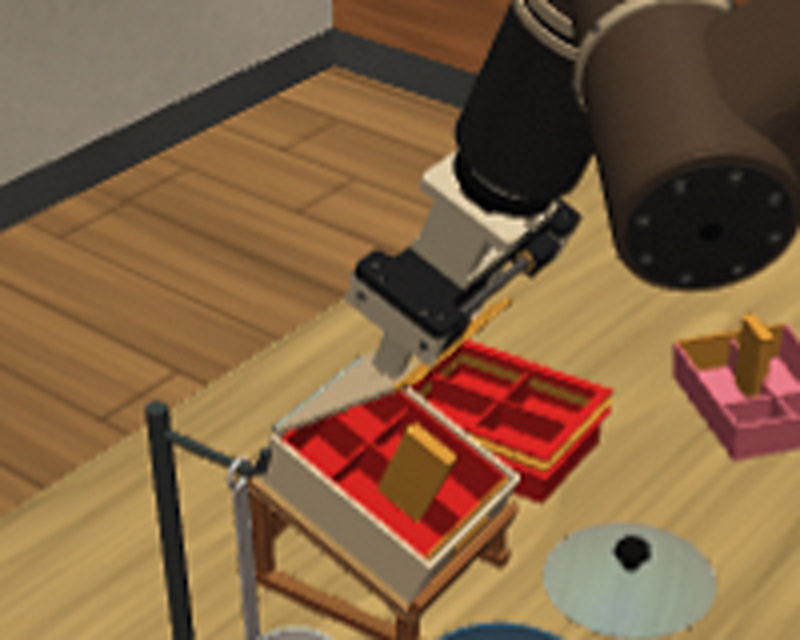

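Emit:
step_arm(increments=[[[-0.013,0,0.009],[0,0,0],0],[[-0.027,0,0.019],[0,0,0],0],[[-0.039,0,0.031],[0,0,0],0],[[-0.05,0,0.045],[0,0,0],0],[[-0.058,0,0.06],[0,0,0],0],[[-0.066,0,0.077],[0,0,0],0],[[-0.069,0,0.09],[0,0,0],0],[[-0.072,0,0.1],[0,0,0],0],[[-0.072,0,0.104],[0,0,0],0],[[-0.072,0,0.104],[0,0,0],0]])

```text
time_s: 22.6
tcp_pos: [0.5646, 0.0837, 0.1337]
eef_rot: [179.9, -22.8, 4.6]
contact_force: [-0.7, -0.3, -0.2]
gripper_width: 0.0875
```

```bash
python3 avg.py "(-.048,0,.052)" t;python3 cap.py side 14 150,90,350,250 4;
```

```text
box [-0.0445 -0.0001  0.0672] sd [0.0002 0.0002 0.0003] rot [ 0.0004  0.0003 -0.0001] sd [0.0005 0.0007 0.0001] F [-0.4  0.  -0.1]
shift [-0.0035 -0.0001  0.0152] w 0.08767325498953635 t 22.85
```

View pics/side14.png

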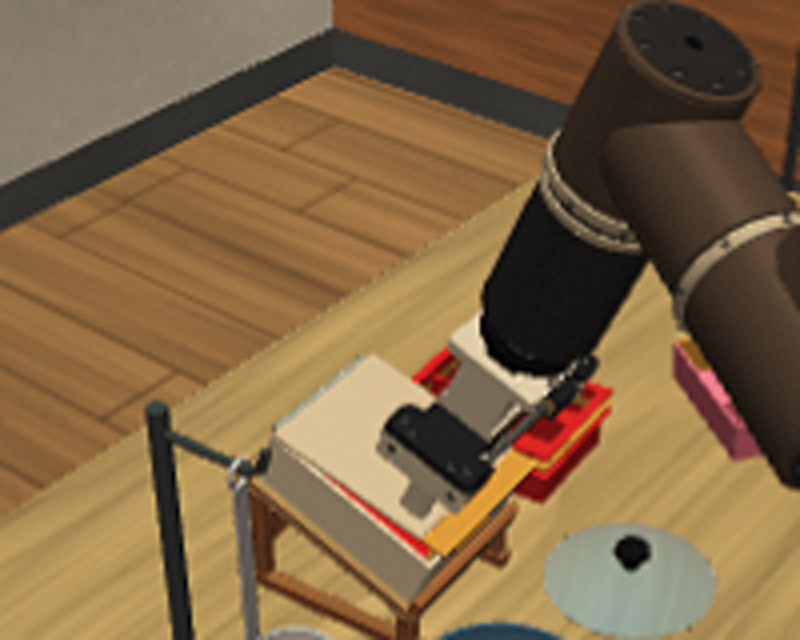

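Emit:
step_arm(increments=[[[-0.001,0,0.003],[0,0,0],0],[[-0.002,0,0.006],[0,0,0],0],[[-0.002,0,0.009],[0,0,0],0],[[-0.002,0,0.012],[0,0,0],0],[[-0.002,0,0.0135],[0,0,0],0],[[-0.002,0,0.015],[0,0,0],0],[[-0.002,0,0.015],[0,0,0],0]])

```text
time_s: 23.65
tcp_pos: [0.5682, 0.0841, 0.1191]
eef_rot: [180.0, -22.8, 4.6]
contact_force: [-0.8, 0.2, -0.7]
gripper_width: 0.0875
```

```bash
python3 avg.py "(-.048,0,.052)" t;python3 cap.py side 15 190,150,310,246 6.6;
```

```text
box [-0.0472 -0.0002  0.0519] sd [0.0001 0.0001 0.0001] rot [ 0.0005  0.0009 -0.0001] sd [0.0002 0.0003 0.0001] F [-0.1 -0.2 -0.1]
shift [-0.0008 -0.0002 -0.0001] w 0.08769785934251223 t 23.9
```

View pics/side15.png

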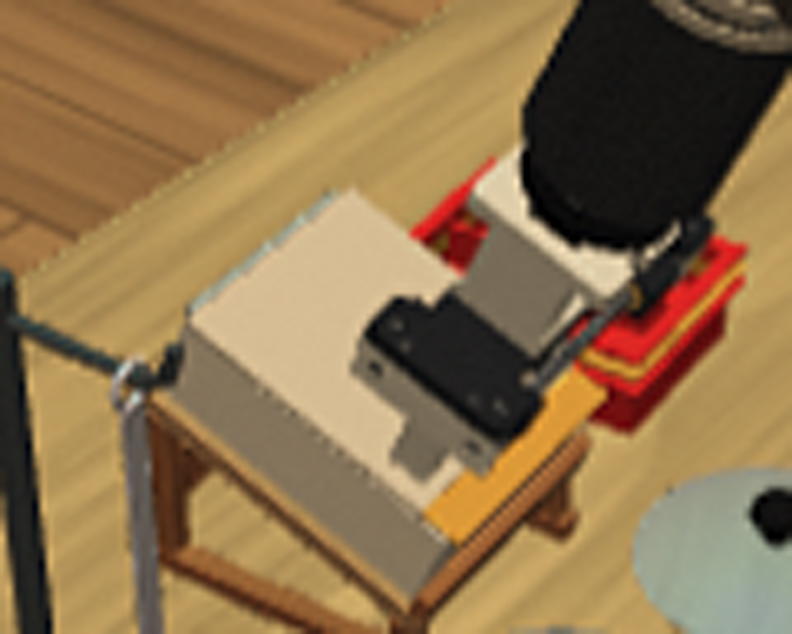

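Nearly shut, with no press force yet. I press on gently until it resists.

Emit:
step_arm(increments=[[[0,0,0.001],[0,0,0],0],[[0,0,0.002],[0,0,0],0],[[0,0,0.003],[0,0,0],0],[[0,0,0.003],[0,0,0],0]])

```text
time_s: 24.4
tcp_pos: [0.5693, 0.0845, 0.1178]
eef_rot: [180.0, -23.0, 4.6]
contact_force: [-14.9, 1.3, 16.5]
gripper_width: 0.0876
```

```bash
python3 avg.py "(-.048,0,.05)" t
```

```text
box [-0.0469 -0.      0.0499] sd [0. 0. 0.] rot [-0.0001 -0.0009  0.0004] sd [0. 0. 0.] F [-14.5   1.   15.9]
shift [-0.0011  0.     -0.0001] w 0.08775051145909155 t 24.65
```

Firm stop at about 21 N, so the flap is shut on the rim. I back off along the normal.

Emit:
step_arm(increments=[[[0,0,-0.005],[0,0,0],0],[[0,0,-0.015],[0,0,0],0],[[0,0,-0.035],[0,0,0],0],[[0,0,-0.06],[0,0,0],0],[[0,0,-0.09],[0,0,0],0],[[0,0,-0.12],[0,0,0],0],[[0,0,-0.15],[0,0,0],0],[[0,0,-0.18],[0,0,0],0],[[0,0,-0.18],[0,0,0],0],[[0,0,-0.18],[0,0,0],0]])

```text
time_s: 25.7
tcp_pos: [0.4997, 0.0791, 0.2831]
eef_rot: [-179.9, -23.0, 4.6]
contact_force: [0.1, -0.1, -0.9]
gripper_width: 0.0878
```

```bash
python3 q.py "(-.048,0,.23)" t;python3 cap.py side 16 160,130,340,274 4.4;python3 cap.py wrist 16;python3 cap.py top 16
```

```text
shift [-0.0013  0.0001 -0.0006] rot [-0.0009 -0.0007 -0.0003] deg 0.1 t 25.7 tcp box [-4.670e-02  1.000e-04  2.294e-01] j [ 41. -13. -40.  19. -46.  42.] F [ 0.1 -0.1 -0.9]
```

View pics/side16.png

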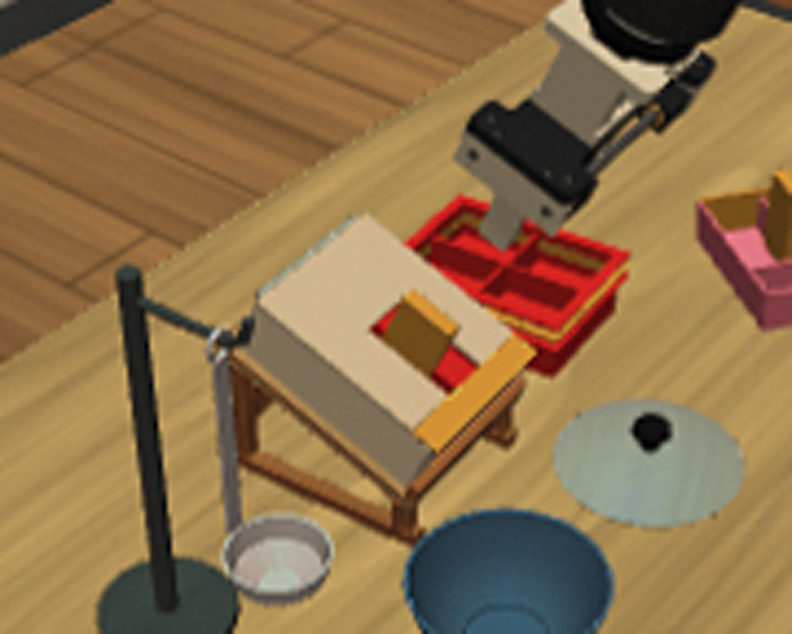

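View pics/wrist16.png

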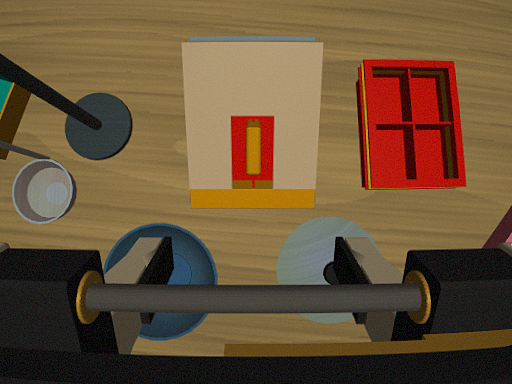

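View pics/top16.png

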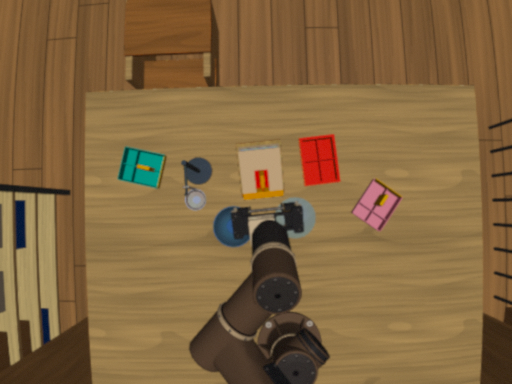

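```bash
python3 - <<'E'
from fitw import *
p=np.load("box.npy");S=pickle.load(open("side16.pkl","rb"));W=wcam(pickle.load(open("wrist16.pkl","rb")))
for a in(0,.03,.06,.1):
    for y in(.068,-.068):
        P=b2w(p,(.082-.17*np.cos(a)+.004*np.sin(a),y,.048+.17*np.sin(a)+.004*np.cos(a)));print(a,y,((proj(S,P)[0]-[160,130])*4.4).round(),proj(W,P)[0].round(1))
for x in(-.043,.003):
    P=b2w(p,(x,0,.084));print("griptop",x,((proj(S,P)[0]-[160,130])*4.4).round(),proj(W,P)[0].round(1))
a=cv2.imread("pics/wrist16.png")[100:215,180:330];cv2.imwrite("pics/w16c.png",cv2.resize(a,None,fx=5,fy=5,interpolation=cv2.INTER_CUBIC))
E
```

```text
0 0.068 [439. 445.] [189.8 209.1]
0 -0.068 [539. 345.] [313.6 209. ]
0.03 0.068 [441. 441.] [188.9 210.6]
0.03 -0.068 [541. 341.] [314.5 210.5]
0.06 0.068 [443. 437.] [188. 212.]
0.06 -0.068 [543. 337.] [315.4 211.9]
0.1 0.068 [446. 430.] [186.8 213.7]
0.1 -0.068 [546. 331.] [316.6 213.6]
griptop -0.043 [458. 328.] [251.6 177. ]
griptop 0.003 [408. 289.] [251.5 128.6]
```

View pics/w16c.png

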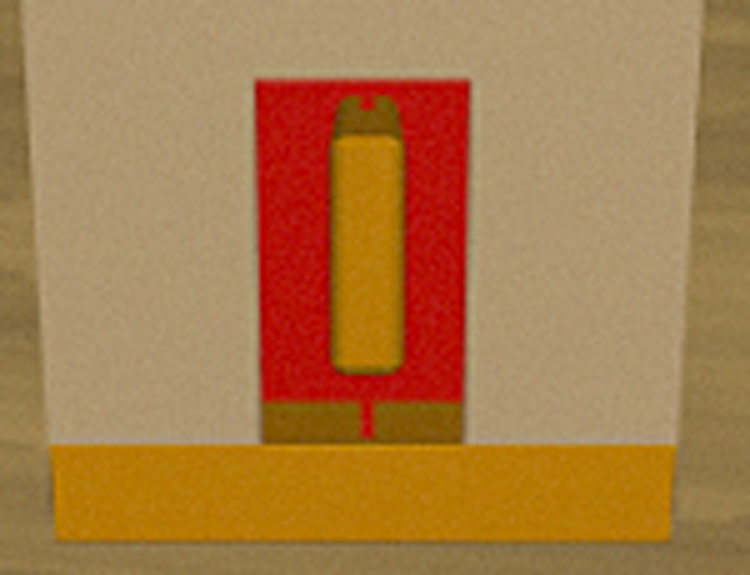

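```bash
python3 -c "
from plant import r
print(r.get_state()['qd'].round(2)); r.close_job()"
```

```text
[-0.12  0.46  0.01 -0.02 -0.28  0.14]
the job is handed in; nothing more can be done
```

I turned the insert round, seated it home and shut the flap. The job was handed in at about 26 s of the 72 s allowed; no verdict is reported.

**What I did:**
- I pushed the flap further open to about 1.9 rad to make room.
- I gripped the gold tongue at 50 N, lifted the insert square out of the box and turned it half round above the flap's lip.
- I lowered it to the floor of the box, where contact was felt at the same height at which I had first gripped it, and let go.
- I swung the flap shut from behind with the open fingers, pressed it to a firm stop at about 21 N, and backed off.

**Last checks:**
- **Flap:** its lip lies within about 1 px of where it should be when shut, so its angle is about 0.
- **Grip:** it stands through the window towards the low front end, about 20 mm from the box's middle. It is about 2 mm off the centre line, which the wall clearance allows and is inside the 8 mm limit.
- **Other things:** the trays, pot lid, bowl and ladle show no visible movement in the top and side views. I judged the bowl and lid by eye, because the gripper partly hides them from above.
- **Robot:** clear of everything, with contact force near zero.

**One disagreement:** the first fit of the box from the fixed cameras differed from the wrist camera's by about 2 mm across (y). I used the wrist fit, and the insert went in without touching the walls until it met the floor.

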